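# Set a rivet through the guard window

### The arm

A 7-joint arm with a two-finger parallel gripper is mounted at the origin on a cart in front of the work surface, level with it; the furniture and walls round the work are solid. World frame = base frame: x ahead of the robot, y to its left, z up, the work surface at z = 0. Lengths are in m, angles in rad, forces in N, time in s.
With the tool pointing down it reaches from about 0.4 to 0.85 m from the base axis. Payload 10.4 kg.
Tool frame: the origin (TCP) lies midway between the tips of the shut fingers; the grasp point (between the pads) lies 19 mm behind it; z points along the fingers, y is the line along which they close (so a half turn about z gives the same grasp; the last joint's range is limited). The gripper opens to 87 mm and grips with 3 to 60 N. Pads are 19 mm wide; open, the fingers measure 117 mm over their backs; the gripper's body (75 mm by 190 mm) begins 51 mm behind the grasp point.
Start: joints at [1.136, 0.332, -0.065, 1.46, 0.022, 1.35, -0.088], TCP at [0.25, -0.573, 0.223] pointing down, gripper open.
Joint ranges: [-2.6, 2.6], [-0.5, 2.12], [-1.47, 1.34], [0.16, 2.42], [-1.27, 4.41], [0.06, 2.06], [-2.6, 2.6]. Speed limits (rad/s): [2.22, 2.22, 2.79, 2.79, 3.14, 3.14, 3.14].

### API

Orientations are given as a unit quaternion [x, y, z, w].
In Python, from bench import r gives the robot as it stands.
- The arm moves only by the tool apply_moves, never from a script. Its argument "steps" is a list of rows, each a list of 7 numbers: the turn, a rotation vector about the tool's x, y, z in rad, then the shift along the tool's x, y, z in mm, then the opening, from -1 (shut) to 1 (fully open). In form: [[ax, ay, az, x, y, z, claw], ...]. A call has 1 to 20 rows; each row is the pose to reach, as a shift and turn from the pose commanded when the call began, along the tool's axes at that moment; what a row does not reach only later rows make up. A row lasts 1/12 s, in which the tool goes at most 41.7 mm and 7.16 degrees, less where a joint would pass 70% of its speed; a pose out of reach is approached as far as the arm can. A call with a gripper value outside its range is refused whole. The fingers move at their own pace and stop on an object; "force" is the grip in N (left out, the last holds). Time passes only in rows, so rows that repeat a pose let the fingers close. It gives the time, the measured TCP pose, the force, the opening and the grip force at its end, in the units of the state.
- r.read_state(): the state, without advancing time (a new reading comes with each control period).
- r.camera(name): name is "scene" or "top"; returns a dict with "pixels" (400x640x3 uint8, red, green, blue), "z_map" (400x640 float32, m along the optical axis (not along the pixel's ray), 0 where there is no reading), "fovy" (degrees; the focal length in pixels is half the picture's height over the tangent of half this angle, whatever the lens; pixels are square), "cx", "cy" (the principal point, pixels), "position" and "orientation" of the camera in the world. Camera axes: x right, y down, z forward; pixel columns grow to the right and rows downward; lengths in m; the calibration is good to about 2 mm. A picture is of the moment at which its call begins.
- r.close_job(): hands the job in; it is judged then, once.
The state is a dict: "time": time; "joint_positions": joint angles; "joint_vel": joint speeds; "joint_torque": joint torques, N m; "ee_pos": TCP position; "eef_rot": TCP orientation; "ft_force": force on the tool from outside, world axes, zero at the start; "torque": the same for the moment, N m; "width": finger opening in m; "grip_force": force on a finger pad.
Only numpy, scipy, OpenCV 4.12 (cv2) and the standard library are available. Lean on these libraries where they do the work, as an engineer would, in place of code of your own. Each camera call takes 0.05 s, during which the arm holds its last target. There are 200 camera calls.

### The job

Set the rivet in the bench rivet setter with the yellow guard: with the fingertips, push the blue plate of the loaded carriage until the carriage is fully home against its stop. Then reach down through the guard window, press the red lever pad right down to its stop, keep it down for about a second, and let it spring back up. Pick nothing up, never touch the guard, and leave the jar, the red thread spool and the wax block beside the setter where they stand.

Things in the scene. Friction and masses are not known exactly. Their poses are not given: they have to be found in the camera images.
- window (a point): Centre of the open window in the guard, level with the top of its yellow frame, 109 mm above the table. Its axes are the setter's: +x to the setter's back (lever hinge), +y the way the carriage is pushed home, z up. The window is 84 x 84 mm (x, y) between inner edges.
- guard: The whole guard, fixed: level yellow frame 5 mm thick, 128 x 128 mm outside, centred on the window, screw heads 3 mm proud at its corners, four legs, clear panels below the frame at front and both y sides. Origin on the table under the centre of the setter's base plate (210 x 200 x 10 mm), 30 mm behind the window centre; axes as the window's.
- lever_pad (a point): Centre of the top of the round red lever pad, 34 mm in diameter, straight below the window centre, 90 mm above the table at rest (19 mm below the frame's top). Pressed from above it goes down 18 mm to its stop; a spring resists with about 3 N at first and 7 N at the stop, and lifts it again when let go.
- setter_lever (a joint): Lever angle in rad: 0 at rest (up), 0.20 at its lower stop. Hinge 90 mm behind the pad.
- push_face (a point): Centre of the outer face of the blue push plate on the carriage's outer end: upright, 56 mm wide, 12 mm thick, from 10 to 60 mm above the table (this point at 35.5 mm). The face looks along the window's -y; push it along +y. When home it is 171 mm to the -y side of the window centre.
- carriage (a joint): How far the carriage is out, in m: 0 fully home against its stop, up to 0.075 out. It slides captive in rails with about 2.5 N of friction and stays where left. Under it lies a tongue 84 mm wide and 10 mm high, with steel rails up to 23 mm above the table along both edges, ending 274 mm to the -y side of the window centre.
- jar: Bystander: paste jar with a white lid, 69 mm in diameter, 73 mm high, loose; origin at the centre of its underside.
- red_spool: Bystander: spool of red thread standing upright, 46 mm in diameter, 60 mm high, loose; origin at the centre of its underside.
- wax: Bystander: yellow wax block, 37 x 53 x 24 mm, loose; origin at the centre of its underside.

How it is judged:
On the way, in this order (a step that is already met when the one before it is completed fails the run):
1. the carriage is pushed fully home (value of joint carriage below 0.003 m), for 0.2 s.
2. with the carriage home, the lever is held right down at its stop (value of joint setter_lever above 0.185 rad and value of joint carriage below 0.003 m), for 0.5 s.
At the end, for the whole second after the job is handed in: The carriage is home within 3 mm, the lever is back up within 0.02 rad, and the jar, spool and wax block stand upright within 15 mm of where they stood (value of joint carriage below 0.003 m and value of joint setter_lever below 0.02 rad and distance of each of jar, red_spool, wax from where it was at the start of the episode below 0.015 m and angle between each of jar, red_spool, wax's own z axis and vertical below 0.3 rad); the robot touches nothing.
It fails at once if the robot touches the yellow guard frame or its clear panels (contact force between any of the fingers, the arm and guard above 0.3 N).
It fails at once if the lever is pressed while the carriage is not home (value of joint setter_lever above 0.06 rad and value of joint carriage above 0.005 m).
It fails at once if the white-lidded paste jar is shifted more than 15 mm, lifted or tipped (distance of jar from where it was at the start of the episode above 0.015 m or height (world z) of jar above 0.008 m or angle between jar's own z axis and vertical above 0.3 rad).
It fails at once if the spool of red thread is shifted more than 15 mm, lifted or tipped (distance of red_spool from where it was at the start of the episode above 0.015 m or height (world z) of red_spool above 0.008 m or angle between red_spool's own z axis and vertical above 0.3 rad).
It fails at once if the yellow wax block is shifted more than 15 mm, lifted or tipped (distance of wax from where it was at the start of the episode above 0.015 m or height (world z) of wax above 0.008 m or angle between wax's own z axis and vertical above 0.3 rad).
It also fails if it takes over 45 s, if anything falls off the work surface, if the arm or the gripper's body presses on something with over 40 N, if the wrist force passes 120 N, or if a joint passes its speed limit or range.

## Working session

There is one attempt and no reset: what is moved stays moved. The work goes in short steps, Python scripts to look and compute and a tool call to move; the robot and the scene stay as the last step left them, time stands still between calls to the robot, and variables do not carry over. Pictures are saved under pics/ and viewed, at most 10 in all, crops included, and the job is handed in when it is done.

Besides the shell and the picture viewer there is one more tool, called after ">>>" as name([rows], argument=value, ...), one row to a line, values as JSON. apply_moves: Moves the arm, as the interface text tells. Its arguments: {"type":"object","properties":{"steps":{"type":"array","items":{"type":"array","items":{"type":"number"}}},"force":{"type":"number"}},"required":["steps"]}

```bash
mkdir -p pics; cat > h.py <<'E'
import numpy as np, cv2
from scipy.spatial.transform import Rotation as R
from bench import r
def cloud(c):
    h,w=c["z_map"].shape; f=h/2/np.tan(np.radians(c["fovy"])/2)
    v,u=np.mgrid[:h,:w]; z=c["z_map"]
    p=np.stack([(u-c["cx"])/f*z,(v-c["cy"])/f*z,z],-1)
    o=c["orientation"]; Rm=R.from_quat(o).as_matrix() if np.size(o)==4 else np.array(o)
    return p@Rm.T+np.array(c["position"])
def save(c,n): cv2.imwrite("pics/"+n,c["pixels"][...,::-1])
E
python3 - <<'E'
from h import *
for n in("scene","top"):
    c=r.camera(n); save(c,n+"0.png"); np.savez(n+"0.npz",P=cloud(c),I=c["pixels"]); print(n,c["position"],c["orientation"],c["fovy"])
s=r.read_state(); print(s["time"],s["ee_pos"],s["eef_rot"],s["width"],s["ft_force"])
E
```

```text
scene [0.00554905 0.44851843 0.62543134] [-0.40983662  0.80031065 -0.38709536  0.20419105] 55.60170945083008
top [0.45191598 0.07815371 1.23211209] [-0.70467005  0.70715696 -0.04051453  0.0415658 ] 45.66426254118667
0.1 [ 0.25002067 -0.57244309  0.22185154] [ 9.78875692e-01  2.04455360e-01 -1.49970862e-04 -6.02656477e-04] 0.08714995427387794 [ 0.18280661  0.0583991  -0.34887143]
```

View pics/top0.png

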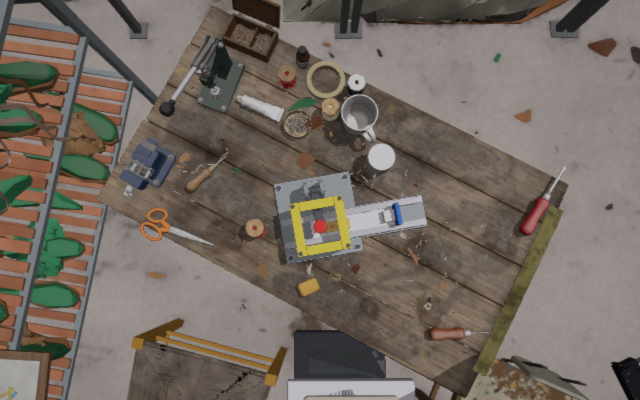

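View pics/scene0.png

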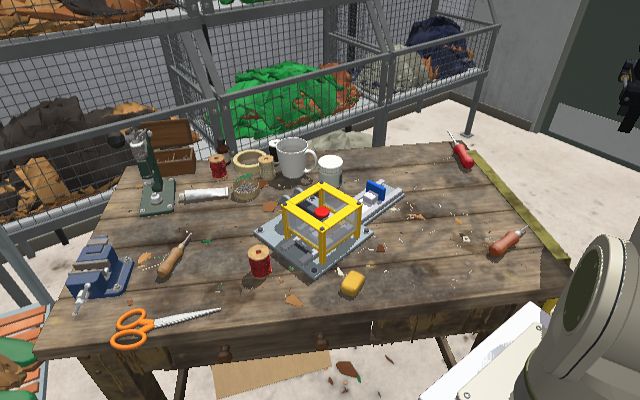

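The top view shows the yellow guard at (320,227), with the red pad inside it at (320,227). The blue plate is at (397,214), the jar at (381,157), the spool at (255,229) and the wax at (308,287). The arm is out of view.

```bash
python3 - <<'E'
from h import *
for n in("top","scene"):
    d=np.load(n+"0.npz");P,I=d["P"],d["I"].astype(int); hsv=cv2.cvtColor(d["I"],cv2.COLOR_RGB2HSV).astype(int)
    H,S,V=np.moveaxis(hsv,-1,0)
    near=(abs(P[...,0]-.42)<.25)&(abs(P[...,1]-0)<.35)&(P[...,2]>.0)
    y=near&(H>22)&(H<34)&(S>150)&(abs(P[...,2]-.109)<.006)
    q=P[y]; rect=cv2.minAreaRect(q[:,:2].astype(np.float32)*1000); print(n,"frame",y.sum(),rect,np.median(q[:,2]))
    rd=near&((H<6)|(H>174))&(S>170)&(abs(P[...,2]-.09)<.01); q=P[rd]; print(" pad",len(q),q.mean(0))
    b=near&(H>100)&(H<125)&(S>150)&(P[...,2]>.03)&(P[...,2]<.08); q=P[b]
    t=q[q[:,2]>.055]; print(" blue",len(q),len(t),t.mean(0),cv2.minAreaRect(t[:,:2].astype(np.float32)*1000),q[:,2].max())
    np.save(n+"b.npy",t)
    if n=="top":
        for nm,(u,v) in dict(jar=(381,157),spool=(255,229),wax=(308,287),frame_tl=(296,203),tr=(346,199),bl=(300,257),br=(350,249),tongue_end=(424,213),mug=(360,115)).items(): print(nm,P[v,u].round(3))
E
```

```text
top frame 1335 ((533.309326171875, 74.40428161621094), (126.61344146728516, 124.95381927490234), 9.800442695617676) 0.10881702774620328
 pad 105 [0.53239026 0.07540638 0.08990475]
 blue 96 80 [ 0.56588492 -0.11783357  0.05998078] ((566.2702026367188, -117.86480712890625), (50.345970153808594, 9.93186092376709), 10.714874267578125) 0.06564664572810863
jar [ 0.706 -0.079  0.071]
spool [0.528 0.234 0.058]
wax [0.385 0.104 0.027]
frame_tl [0.587 0.131 0.108]
tr [0.609 0.005 0.007]
bl [0.459 0.125 0.013]
br [ 0.479 -0.003  0.012]
tongue_end [ 0.572 -0.196  0.007]
mug [ 0.833 -0.034  0.007]
scene frame 1156 ((532.7418823242188, 75.88190460205078), (128.3981475830078, 129.16531372070312), 9.907052993774414) 0.10907090342150844
 pad 132 [0.52895842 0.07876774 0.08926287]
 blue 195 76 [ 0.56393696 -0.11497245  0.05923322] ((564.522216796875, -116.58908081054688), (52.19017791748047, 12.192581176757812), 9.095414161682129) 0.06273912890113109
```

The frame measures about 127 mm and the pad lies under it at z = 0.090, so the measurements agree with the given sizes. The window is at (0.533, 0.075), yaw is 9.8° and the carriage is about 31 mm out. I'll shut the fingers and go above a standoff point at setter y = -0.24.

>>> apply_moves([
  [0, 0, 0.06, 115, -62, 0, -1],
  [0, 0, 0.12, 230, -124, 0, -1],
  [0, 0, 0.241, 461, -247, 0, -1],
  [0, 0, 0.241, 461, -247, 0, -1],
  [0, 0, 0.241, 461, -247, 0, -1],
  [0, 0, 0.241, 461, -247, 0, -1],
  [0, 0, 0.241, 461, -247, 0, -1],
  [0, 0, 0.241, 461, -247, 0, -1],
  [0, 0, 0.241, 461, -247, 0, -1],
  [0, 0, 0.241, 461, -247, 0, -1],
  [0, 0, 0.241, 461, -247, 0, -1],
  [0, 0, 0.241, 461, -247, 0, -1],
  [0, 0, 0.241, 461, -247, 0, -1],
  [0, 0, 0.241, 461, -247, 0, -1],
  [0, 0, 0.241, 461, -247, 0, -1],
  [0, 0, 0.241, 461, -247, 0, -1],
  [0, 0, 0.241, 461, -247, 0, -1],
  [0, 0, 0.241, 461, -247, 0, -1],
], force=10)

```text
time: 1.6
ee_pos: [0.5731, -0.1634, 0.2226]
eef_rot: [0.996, 0.084, -0.0, 0.0]
ft_force: [-0.7, 0.4, -0.0]
width: 0.0004
grip_force: 0.0
```

```bash
cat >> h.py <<'E'
W=np.array([.533,.0752]); a=np.radians(9.8)
def st():
    s=r.read_state(); p=s["ee_pos"]; d=p[:2]-W; M=R.from_quat(s["eef_rot"]).as_matrix()
    print("t%.2f"%s["time"],"ee",p.round(4),"setter xy mm",(1e3*np.array([d@[np.cos(a),np.sin(a)],d@[-np.sin(a),np.cos(a)]])).round(1),"toolx deg",np.degrees(np.arctan2(M[1,0],M[0,0])).round(2),"z",M[:,2].round(3),"F",s["ft_force"].round(2),"w",s["width"])
E
python3 - <<'E'
from h import *
st(); c=r.camera("scene"); save(c,"s1.png"); st()
E
```

```text
t1.60 ee [ 0.5731 -0.1634  0.2226] setter xy mm [  -1.1 -242. ] toolx deg 9.65 z [-0.    -0.001 -1.   ] F [-0.71  0.43 -0.02] w 0.00042095217683753994
t1.65 ee [ 0.5732 -0.1632  0.2226] setter xy mm [  -0.9 -241.8] toolx deg 9.67 z [-0. -0. -1.] F [-0.03 -0.35  0.1 ] w 0.0004365067014418564
```

View pics/s1.png

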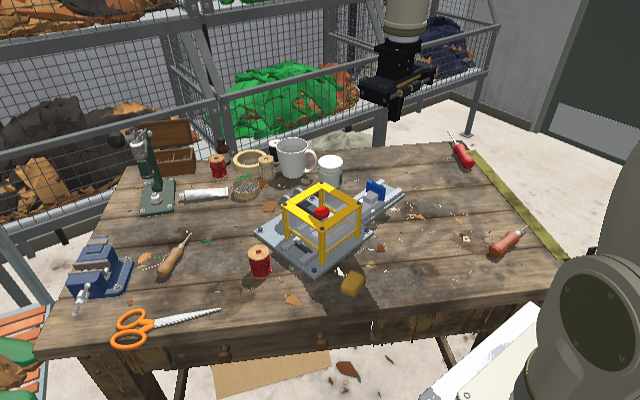

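The gripper is at about (395,90), hanging clear above the tongue beyond the blue plate at (375,190). Nothing has been disturbed, so I'll descend to z = 0.037.

>>> apply_moves([
  [0, 0, 0, 0, 0, 40, -1],
  [0, 0, 0, 0, 0, 80, -1],
  [0, 0, 0, 0, 0, 120, -1],
  [0, 0, 0, 0, 0, 150, -1],
  [0, 0, 0, 0, 0, 175, -1],
  [0, 0, 0, 0, 0, 185, -1],
  [0, 0, 0, 0, 0, 185, -1],
  [0, 0, 0, 0, 0, 185, -1],
  [0, 0, 0, 0, 0, 185, -1],
])

```text
time: 2.4
ee_pos: [0.5751, -0.1624, 0.0396]
eef_rot: [0.996, 0.085, 0.001, 0.001]
ft_force: [1.3, 0.3, -0.5]
width: 0.0002
grip_force: 0.0
```

```bash
python3 -c "
from h import *
st()"
```

```text
t2.40 ee [ 0.5751 -0.1624  0.0396] setter xy mm [   1.  -241.3] toolx deg 9.77 z [ 0.003 -0.001 -1.   ] F [ 1.25  0.29 -0.48] w 0.00021122319274966494
```

>>> apply_moves([
  [0, 0, 0, 0, -8, 2, -1],
  [0, 0, 0, 0, -16, 2, -1],
  [0, 0, 0, 0, -22, 2, -1],
  [0, 0, 0, 0, -27, 2, -1],
  [0, 0, 0, 0, -32, 2, -1],
  [0, 0, 0, 0, -37, 2, -1],
  [0, 0, 0, 0, -42, 2, -1],
  [0, 0, 0, 0, -46, 2, -1],
  [0, 0, 0, 0, -48, 2, -1],
  [0, 0, 0, 0, -48, 2, -1],
  [0, 0, 0, 0, -48, 2, -1],
])

```text
time: 3.32
ee_pos: [0.5653, -0.1142, 0.0353]
eef_rot: [0.996, 0.085, -0.0, -0.0]
ft_force: [0.0, -0.4, 0.2]
width: 0.0005
grip_force: 0.0
```

```bash
python3 -c "
from h import *
st()"
```

```text
t3.32 ee [ 0.5653 -0.1142  0.0353] setter xy mm [  -0.4 -192.1] toolx deg 9.8 z [-0.001  0.    -1.   ] F [ 0.01 -0.35  0.21] w 0.0005295475686224342
```

>>> apply_moves([
  [0, 0, 0, 0, -3, 0, -1],
  [0, 0, 0, 0, -5, 0, -1],
  [0, 0, 0, 0, -7, 0, -1],
  [0, 0, 0, 0, -9, 0, -1],
])

```text
time: 3.65
ee_pos: [0.5638, -0.1058, 0.0353]
eef_rot: [0.996, 0.085, -0.0, 0.0]
ft_force: [-0.2, -3.4, -2.8]
width: 0.0007
grip_force: 1.2
```

```bash
python3 - <<'E'
from h import *
st(); c=r.camera("scene"); P=cloud(c)
I=cv2.resize(c["pixels"][130:260,270:430],(800,650)[:1]+(600,),interpolation=cv2.INTER_CUBIC) if 0 else cv2.resize(c["pixels"][120:260,280:440],(640,560),interpolation=cv2.INTER_CUBIC)
cv2.imwrite("pics/s2.png",I[...,::-1]); st()
hsv=cv2.cvtColor(c["pixels"],cv2.COLOR_RGB2HSV).astype(int);H,S,V=np.moveaxis(hsv,-1,0)
b=(H>100)&(H<125)&(S>150)&(P[...,2]>.055)&(P[...,2]<.075)&(abs(P[...,1]+.1)<.1)&(abs(P[...,0]-.56)<.08)
q=P[b][:,:2]-W; print(len(q), np.percentile(q@[-np.sin(a),np.cos(a)],[2,50,98]))
t=np.load("sceneb.npy")[:,:2]-W; print(np.percentile(t@[-np.sin(a),np.cos(a)],[2,50,98]))
E
```

```text
t3.65 ee [ 0.5638 -0.1058  0.0353] setter xy mm [  -0.5 -183.6] toolx deg 9.77 z [-0.001 -0.    -1.   ] F [-0.17 -3.35 -2.83] w 0.0006739612942105523
t3.70 ee [ 0.5637 -0.1052  0.0353] setter xy mm [  -0.5 -183. ] toolx deg 9.8 z [-0.001  0.    -1.   ] F [-0.31 -1.99 -0.91] w 0.0001607941780924998
62 [-0.17251135 -0.16394684 -0.15931943]
[-0.19944972 -0.19178526 -0.18856367]
```

View pics/s2.png

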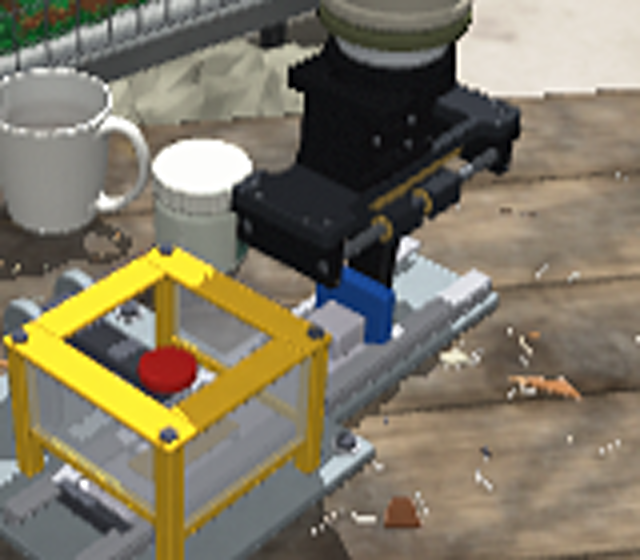

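The fingers (crop about (385,270)) are against the blue plate at (355,300), and the body is clear of the guard and jar. The plate centre is about 3 mm short of home, so I'll push further and watch the force.

>>> apply_moves([
  [0, 0, 0, 0, -1.5, 0, -1],
  [0, 0, 0, 0, -3, 0, -1],
  [0, 0, 0, 0, -4.5, 0, -1],
  [0, 0, 0, 0, -6, 0, -1],
  [0, 0, 0, 0, -6, 0, -1],
  [0, 0, 0, 0, -6, 0, -1],
])

```text
time: 4.2
ee_pos: [0.5632, -0.1027, 0.0355]
eef_rot: [0.996, 0.084, 0.0, 0.002]
ft_force: [3.4, -10.7, -4.8]
width: 0.0005
grip_force: 5.0
```

```bash
python3 - <<'E'
from h import *
st()
E
```

```text
t4.20 ee [ 0.5632 -0.1027  0.0355] setter xy mm [  -0.5 -180.4] toolx deg 9.66 z [ 0.001 -0.003 -1.   ] F [  3.4  -10.67  -4.79] w 0.00048245994987544384
```

>>> apply_moves([
  [0, 0, 0, 0, -2, 0, -1],
  [0, 0, 0, 0, -4, 0, -1],
  [0, 0, 0, 0, -4, 0, -1],
  [0, 0, 0, 0, -4, 0, -1],
  [0, 0, 0, 0, -4, 0, -1],
])

```text
time: 4.62
ee_pos: [0.5631, -0.1025, 0.0356]
eef_rot: [0.997, 0.083, 0.001, 0.003]
ft_force: [6.9, -21.9, -9.0]
width: 0.0005
grip_force: 10.1
```

```bash
python3 - <<'E'
from h import *
st()
E
```

```text
t4.62 ee [ 0.5631 -0.1025  0.0356] setter xy mm [  -0.6 -180.3] toolx deg 9.49 z [ 0.002 -0.007 -1.   ] F [  6.9  -21.87  -9.03] w 0.0004946954897623153
```

The force doubled and the tool did not move, so the carriage is home. I'll back off and rise.

>>> apply_moves([
  [0, 0, 0, 0, 5, 0, -1],
  [0, 0, 0, 0, 15, 0, -1],
  [0, 0, 0, 0, 25, 0, -1],
  [0, 0, 0, 0, 35, 0, -1],
  [0, 0, 0, 0, 35, 0, -1],
  [0, 0, 0, 0, 35, -40, -1],
  [0, 0, 0, 0, 35, -80, -1],
  [0, 0, 0, 0, 35, -120, -1],
  [0, 0, 0, 0, 35, -145, -1],
  [0, 0, 0, 0, 35, -145, -1],
  [0, 0, 0, 0, 0, -145, -1],
  [0, 0, 0, 0, -35, -145, -1],
  [0, 0, 0, 0, -70, -145, -1],
  [0, 0, 0, 0, -105, -145, -1],
  [0, 0, 0, 0, -140, -145, -1],
  [0, 0, 0, 0, -165, -145, -1],
  [0, 0, 0, 0, -173, -145, -1],
  [0, 0, 0, 0, -173, -145, -1],
  [0, 0, 0, 0, -173, -145, -1],
])

```text
time: 6.2
ee_pos: [0.533, 0.074, 0.1802]
eef_rot: [0.996, 0.085, -0.0, 0.0]
ft_force: [-0.7, -0.7, 0.5]
width: 0.0003
grip_force: 0.0
```

```bash
python3 - <<'E'
from h import *
st(); c=r.camera("scene"); P=cloud(c)
cv2.imwrite("pics/s3.png",cv2.resize(c["pixels"][80:260,240:440],(800,720)[:1]+(600,) if 0 else (660,594),interpolation=cv2.INTER_CUBIC)[...,::-1])
hsv=cv2.cvtColor(c["pixels"],cv2.COLOR_RGB2HSV).astype(int);H,S,V=np.moveaxis(hsv,-1,0)
b=(H>100)&(H<125)&(S>150)&(P[...,2]>.055)&(P[...,2]<.075)&(abs(P[...,1]+.1)<.1)&(abs(P[...,0]-.56)<.08)
q=P[b][:,:2]-W; print(len(q), np.percentile(q@[-np.sin(a),np.cos(a)],[2,50,98]))
b=(H>22)&(H<34)&(S>150)&(abs(P[...,2]-.109)<.006)&(abs(P[...,0]-.53)<.1)&(abs(P[...,1]-.08)<.1)
print(cv2.minAreaRect(P[b][:,:2].astype(np.float32)*1000)); st()
E
```

```text
t6.20 ee [0.533  0.074  0.1802] setter xy mm [-0.2 -1.2] toolx deg 9.8 z [-0. -0. -1.] F [-0.71 -0.65  0.47] w 0.00034724591634235967
80 [-0.16751719 -0.16029109 -0.15701648]
((532.007080078125, 75.74128723144531), (128.62564086914062, 127.05714416503906), 10.28502368927002)
t6.25 ee [0.5332 0.073  0.1802] setter xy mm [-0.2 -2.2] toolx deg 9.7 z [-0.    -0.001 -1.   ] F [ 0.13 -0.34  0.19] w 0.0002875599751084034
```

View pics/s3.png

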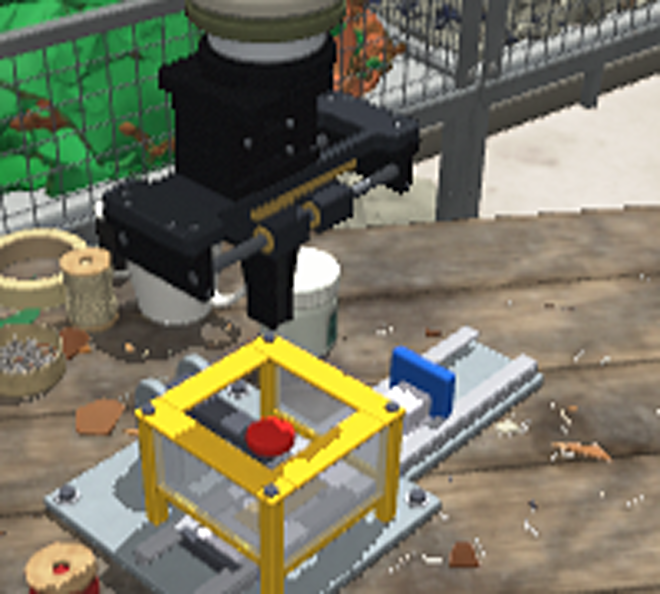

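The fingers hang centred above the window at z = 0.18. The blue plate has moved 31.5 mm, which is home, and everything else is in place. I'll descend and press.

>>> apply_moves([
  [0, 0, 0, 0, -1.5, 25, -1],
  [0, 0, 0, 0, -1.5, 50, -1],
  [0, 0, 0, 0, -1.5, 70, -1],
  [0, 0, 0, 0, -1.5, 82, -1],
  [0, 0, 0, 0, -1.5, 88, -1],
  [0, 0, 0, 0, -1.5, 93, -1],
  [0, 0, 0, 0, -1.5, 98, -1],
  [0, 0, 0, 0, -1.5, 103, -1],
  [0, 0, 0, 0, -1.5, 108, -1],
  [0, 0, 0, 0, -1.5, 112, -1],
  [0, 0, 0, 0, -1.5, 115, -1],
  [0, 0, 0, 0, -1.5, 115, -1],
  [0, 0, 0, 0, -1.5, 115, -1],
])

```text
time: 7.33
ee_pos: [0.5332, 0.0752, 0.072]
eef_rot: [0.996, 0.085, 0.001, 0.002]
ft_force: [-33.4, -9.2, 67.3]
width: 0.0003
grip_force: 36.9
```

```bash
python3 - <<'E'
from h import *
st()
E
```

```text
t7.33 ee [0.5332 0.0752 0.072 ] setter xy mm [0.2 0. ] toolx deg 9.73 z [ 0.001 -0.004 -1.   ] F [-33.42  -9.21  67.28] w 0.000321531338407938
```

The lever is at its stop (z = 0.072), pressed harder than needed. I'll ease off 3 mm and hold.

>>> apply_moves([
  [0, 0, 0, 0, 0, -2, -1],
  [0, 0, 0, 0, 0, -3, -1],
  [0, 0, 0, 0, 0, -3, -1],
  [0, 0, 0, 0, 0, -3, -1],
  [0, 0, 0, 0, 0, -3, -1],
  [0, 0, 0, 0, 0, -3, -1],
  [0, 0, 0, 0, 0, -3, -1],
  [0, 0, 0, 0, 0, -3, -1],
  [0, 0, 0, 0, 0, -3, -1],
  [0, 0, 0, 0, 0, -3, -1],
  [0, 0, 0, 0, 0, -3, -1],
  [0, 0, 0, 0, 0, -3, -1],
])

```text
time: 8.33
ee_pos: [0.5331, 0.0752, 0.0728]
eef_rot: [0.996, 0.085, 0.0, 0.001]
ft_force: [-23.8, -7.5, 42.5]
width: 0.0002
grip_force: 23.5
```

```bash
python3 - <<'E'
from h import *
st()
E
```

```text
t8.33 ee [0.5331 0.0752 0.0728] setter xy mm [0.1 0. ] toolx deg 9.73 z [ 0.001 -0.003 -1.   ] F [-23.8   -7.53  42.53] w 0.00017034236996443743
```

It was held at the stop for 1 s. Now I'll rise straight up and clear.

>>> apply_moves([
  [0, 0, 0, 0, 0, -5, -1],
  [0, 0, 0, 0, 0, -12, -1],
  [0, 0, 0, 0, 0, -20, -1],
  [0, 0, 0, 0, 0, -30, -1],
  [0, 0, 0, 0, 0, -50, -1],
  [0, 0, 0, 0, 0, -75, -1],
  [0, 0, 0, 0, 0, -105, -1],
  [0, 0, 0, 0, 0, -135, -1],
  [0, 0, 0, 0, 0, -155, -1],
  [0, 0, 0, 0, 0, -155, -1],
  [0, 0, 0, 0, 0, -155, -1],
  [0, 0, 0, 0, 0, -155, -1],
  [0, 0, 0, 0, 0, -155, -1],
])

```text
time: 9.42
ee_pos: [0.5322, 0.076, 0.2226]
eef_rot: [0.996, 0.085, -0.001, -0.0]
ft_force: [0.1, -0.7, 0.1]
width: 0.0005
grip_force: 0.0
```

```bash
python3 - <<'E'
from h import *
st(); c=r.camera("scene"); P=cloud(c)
cv2.imwrite("pics/s4.png",cv2.resize(c["pixels"][130:310,230:430],(660,594),interpolation=cv2.INTER_CUBIC)[...,::-1])
hsv=cv2.cvtColor(c["pixels"],cv2.COLOR_RGB2HSV).astype(int);H,S,V=np.moveaxis(hsv,-1,0)
D=np.linalg.norm(P[...,:2]-W,axis=-1)
q=P[(D<.03)&((H<6)|(H>174))&(S>170)]; print("pad z",np.median(q[:,2]))
b=(H>100)&(H<125)&(S>150)&(P[...,2]>.055)&(P[...,2]<.075)&(D<.3)
q=P[b][:,:2]-W; print(len(q), np.percentile(q@[-np.sin(a),np.cos(a)],[2,50,98]))
E
```

```text
t9.42 ee [0.5322 0.076  0.2226] setter xy mm [-0.6  0.9] toolx deg 9.79 z [-0.002 -0.    -1.   ] F [ 0.06 -0.73  0.07] w 0.0005041299345071887
pad z 0.08963191186241593
79 [-0.16756736 -0.1602915  -0.15686636]
```

View pics/s4.png

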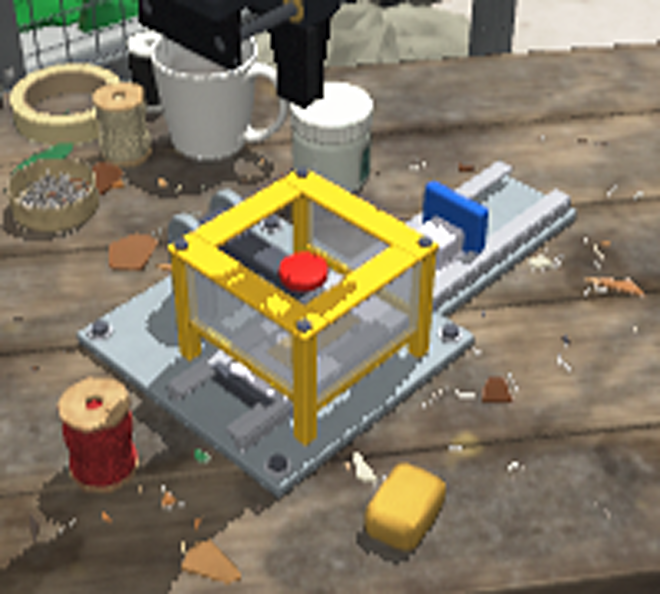

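The pad (crop (303,272)) is back up at 90 mm and the plate (455,215) is home. The jar, spool and wax are standing where they were, and the gripper is clear above.

```bash
python3 -c "
from bench import r
print(r.close_job())"
```

```text
the job is handed in; nothing more can be done
None
```

The job is handed in with no verdict returned: the carriage is home, the lever was held at its stop for about 1 s and is back up, and the jar, spool and wax look undisturbed in the last picture.

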